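Swing the dispenser arm over the well plate and lock it

ROBOT

A 6-joint arm with a two-finger parallel gripper is mounted at the origin on a cart in front of the work surface, level with it; the furniture and walls round the work are solid. World frame = base frame: x ahead of the robot, y to its left, z up, the work surface at z = 0. Lengths are in m, angles in degrees, forces in N, time in s.
With the tool pointing down it reaches from about 0.35 to 0.875 m from the base axis. Payload 4.2 kg.
Tool frame: the origin (TCP) lies between the finger pads; the fingertips stand 8 mm ahead of it and the grasp point (between the pads) lies 11 mm behind it; z points along the fingers, y is the line along which they close (so a half turn about z gives the same grasp; the last joint's range is limited). The gripper opens to 87 mm and grips with 3 to 60 N. Pads are 19 mm wide; open, the fingers measure 117 mm over their backs; the gripper's body (75 mm by 190 mm) begins 51 mm behind the grasp point.
Start: joints at [87.239, 22.042, 0.453, 0, -68.411, -14.817], TCP at [0.189, 0.596, 0.21] pointing down, gripper open.
Joint ranges: [-179.83, 179.83], [-69.29, 118.12], [-61.27, 80.66], [-181.25, 117.63], [-171.15, -9.14], [-177.46, 177.46]. Speed limits (degrees/s): [159.86, 159.86, 180, 180, 180, 180].

INTERFACE

Orientations are given as a 3x3 rotation matrix whose columns are the frame's x, y, z axes.
In Python, from station import sense, capture, camera_model, finish_job, find_in gives the robot as it stands. The module is installed in compiled form; this text tells all that it offers.
- The arm moves only by the tool arm_command, never from a script. Its argument "motion" is a list of rows, each a list of 7 numbers: the finger opening in mm, from 0 to 87, then the shift along the tool's x, y, z in mm, then the turn, a rotation vector about the tool's x, y, z in rad. In form: [[jaw, dx, dy, dz, rx, ry, rz], ...]. A call has 1 to 8 rows; each row shifts and turns the commanded pose from where the row before left it, along the tool's axes as they then stand; what a row does not reach is not made up. A row lasts 1/10 s, in which the tool goes at most 50 mm and 8.59 degrees, less where a joint would pass 70% of its speed; a pose out of reach is approached as far as the arm can. A call with a gripper value outside its range is refused whole. The fingers move at their own pace and stop on an object; the grip force is fixed at half the most. Time passes only in rows, so rows that do not move let the fingers close. It gives the time, the measured TCP pose, the force, the opening and the grip force at its end, in the units of the state.
- sense(): the state, without advancing time (a new reading comes with each control period).
- capture(name): name is "scene" or "top" or "wrist"; returns the picture (384x512x3 uint8, red, green, blue); there is no depth.
- camera_model(name): a dict with "fx", "fy", "cx", "cy" (pixels), "R" (3x3) and "t" (3): a world point X has camera coordinates R X + t. Camera axes: x right, y down, z forward; pixel columns grow to the right and rows downward; lengths in m; the calibration is good to about 2 mm. A picture is of the moment at which its call begins: read the wrist's pose just before it. camera_model takes no time and is no camera call; for the wrist camera it gives the pose at the moment of the call.
- finish_job(): hands the job in; it is judged then, once.
Trained networks look in the newest picture that a camera, given by its name, has taken for a name from the list of things; names that differ only in an ending like _2 or _b are one class to them, and where a whole thing is asked for, a point or a joint stands for the part that bears it (a point fixed in the world has none). Each returns a list of dicts, best first, with "p" (0 to 1); they miss things now and then, are a little off and sometimes report something else, mostly with a low value. They report only what shows in the picture. A call takes as long as a camera call.
- find_in(target, camera): "location" ([row, column] in pixels, amid what is visible of it).
The state is a dict: "time_s": time; "joints": joint angles; "joint_velocities": joint speeds; "effort": joint torques, N m; "tcp_pos": TCP position; "ee_rot": TCP orientation; "wrist_force": force on the tool from outside, world axes, zero at the start; "moment": the same for the moment, N m; "gripper_width": opening from 0.0 (shut) to 1.0 (fully open); "gripper_force": force on a finger pad.
Only numpy, scipy, OpenCV 4.12 (cv2) and the standard library are available. Lean on these libraries where they do the work, as an engineer would, in place of code of your own. Each camera call takes 0.05 s, during which the arm holds its last target. There are 200 camera calls.

TASK

With a fingertip, push the dispenser's swing arm round until its nozzle stands over the middle of the white well plate beside the stand; then push the clamp lever on top of the pillar clockwise (seen from above) fully to its stop to lock the arm there. Push gently, grip nothing, and do not shift or lift the well plate, the tip rack, the clear tray or the small bottle.

Things in the scene. Friction and masses are not known exactly. Their poses are not given: they have to be found in the camera images.
- stand: Dispenser stand fixed to the bench: grey square base plate 80x80x12 mm carrying a pillar of 30 mm diameter. Origin at the centre of the plate's underside, on the pillar's axis; z up. Its -x axis points, roughly, to the robot. The swing arm and the clamp lever turn about its z axis.
- pivot (a point): Point on the pillar's axis at the mid-height of the swing arm's inner part, 106 mm above the bench. The arm is an aluminium bar 12 mm wide and 22 mm high, cranked: its inner part (22 to 77 mm from the axis) is 95 to 117 mm above the bench, an upright riser stands 77 to 89 mm out, and its outer part, where to push it, is bare from 89 to 145 mm out, 135 to 157 mm above the bench.
- swing_arm (a joint): Angle of the swing arm about the pillar, rad. 0: the arm points along the stand's -x; positive is counter-clockwise seen from above (the nozzle moves towards the stand's -y, the robot's right). Range -1.35 to 1.35. It turns stiffly (0.2 N m of friction, under 2 N at mid-arm) and stays where it is left; the clamp lever does not change that friction.
- nozzle (a point): Lower tip of the steel nozzle, which points down from the end of the swing arm: 155 mm from the pillar's axis, 50 mm above the bench. The head above it is 20 mm in diameter and spans 130 to 164 mm above the bench, with a hose stub to 178 mm.
- clamp_lever (a joint): Angle of the clamp lever on top of the pillar, rad. It grows clockwise seen from above: at 0 (loose) the lever points 0.75 rad from the stand's -x towards its -y (the robot's right); at 1.5 (stop, locked) 0.75 rad from -x towards +y. It starts between 0 and 0.3 and stays where it is left; 0.12 N m of friction (3 N at 42 mm from the axis).
- lever_ball (a point): Centre of the black ball, 18 mm in diameter, at the end of the clamp lever: 60 mm from the pillar's axis, 166 mm above the bench. The lever is a level round steel rod, 10 mm in diameter, bare from 17 to 51 mm from the axis; its black hub is 34 mm in diameter and reaches 176 mm (its bolt 180 mm).
- well_plate: White plate with a grid of small round wells on a dark lower edge, 86x127x25 mm, loose. Origin at the centre of its underside. It stands at one of three places round the stand, 155 mm from the pillar's axis to within 8 mm: straight in front (robot side), front left or front right.
- tip_rack: Low orange-yellow rack of pipette tips with a few white tips, 88x127x27 mm (tips included), loose; stands at another of the three places. Origin at the centre of its underside.
- clear_tray: Empty open clear plastic tray, 95x133x36 mm, loose; stands at the third place. Origin at the centre of its underside.
- small_bottle: Small white screw-cap bottle, 25 mm in diameter, 58 mm tall, loose; stands under the swing arm's path close in front of the pillar. Origin at the centre of its underside.

How it is judged:
By the outcome, as a careful person would: the job done as asked, in the order asked, and still so for the second after the job is handed in, with the robot touching nothing.
It also fails if it takes over 72 s, if anything falls off the work surface, if the arm or the gripper's body presses on something with over 40 N, if the wrist force passes 120 N, or if a joint passes its speed limit or range.

## Working session

There is one attempt and no reset: what is moved stays moved. The work goes in short steps, Python scripts to look and compute and a tool call to move; the robot and the scene stay as the last step left them, time stands still between calls to the robot, and variables do not carry over. Pictures are saved under pics/ and viewed, at most 10 in all, crops included, and the job is handed in when it is done.

Besides the shell and the picture viewer there is one more tool, called after "Call:" as a command line: name --pt "numbers of a row" for each row, then --argument value for the rest. arm_command: Moves the arm, as the interface text tells. Its arguments: {"type":"object","properties":{"motion":{"type":"array"}},"required":["motion"]}

```bash
mkdir -p pics; cat > h.py <<'E'
import numpy as np, cv2
from station import *
def ray(cam,rc,z):
    m=camera_model(cam);R=np.array(m["R"]);t=np.array(m["t"])
    d=R.T@np.array([(rc[1]-m["cx"])/m["fx"],(rc[0]-m["cy"])/m["fy"],1]);o=-R.T@t
    return o+d*(z-o[2])/d[2]
def proj(cam,X):
    m=camera_model(cam);c=np.array(m["R"])@np.array(X)+np.array(m["t"])
    return [m["fy"]*c[1]/c[2]+m["cy"],m["fx"]*c[0]/c[2]+m["cx"]]
E
python3 - <<'E'
from h import *
ims=[]
for c in ["top","scene"]:
    im=capture(c);cv2.imwrite(f"pics/{c}0.png",cv2.resize(im[:,:,::-1],(800,600),interpolation=cv2.INTER_CUBIC))
    for n,z in [("stand",.01),("well_plate",.02),("tip_rack",.02),("clear_tray",.02),("small_bottle",.05),("nozzle",.1),("lever_ball",.166),("swing_arm",.14),("clamp_lever",.17)]:
        r=find_in(n,c)[:2]
        print(c,n,[(np.round(q["location"]),round(q["p"],2),np.round(ray(c,q["location"],z),3)) for q in r])
s=sense();print(s["tcp_pos"],s["ee_rot"],s["time_s"])
E
```

```text
top stand [(array([174., 276.]), 0.64, array([ 0.581, -0.109,  0.01 ]))]
top well_plate [(array([190., 216.]), 0.94, array([0.539, 0.048, 0.02 ]))]
top tip_rack [(array([209., 310.]), 0.79, array([ 0.488, -0.195,  0.02 ]))]
top clear_tray [(array([225., 262.]), 0.82, array([ 0.447, -0.072,  0.02 ]))]
top small_bottle []
top nozzle [(array([188., 280.]), 0.64, array([ 0.531, -0.111,  0.1  ]))]
top lever_ball [(array([157., 278.]), 0.85, array([ 0.593, -0.102,  0.166]))]
top swing_arm [(array([190., 277.]), 0.72, array([ 0.523, -0.1  ,  0.14 ]))]
top clamp_lever [(array([157., 276.]), 0.56, array([ 0.591, -0.096,  0.17 ])), (array([213., 311.]), 0.25, array([ 0.469, -0.171,  0.17 ]))]
scene stand [(array([172., 273.]), 0.9, array([ 0.702, -0.189,  0.01 ]))]
scene well_plate [(array([234., 228.]), 0.73, array([0.509, 0.06 , 0.02 ]))]
scene tip_rack [(array([207., 335.]), 0.62, array([ 0.47 , -0.195,  0.02 ]))]
scene clear_tray []
scene small_bottle [(array([205., 266.]), 0.74, array([ 0.519, -0.042,  0.05 ]))]
scene nozzle [(array([165., 298.]), 0.83, array([ 0.556, -0.153,  0.1  ]))]
scene lever_ball [(array([139., 276.]), 0.84, array([ 0.581, -0.107,  0.166])), (array([170., 276.]), 0.25, array([ 0.46 , -0.022,  0.166]))]
scene swing_arm [(array([168., 297.]), 0.7, array([ 0.484, -0.093,  0.14 ])), (array([138., 271.]), 0.39, array([ 0.639, -0.136,  0.14 ]))]
scene clamp_lever [(array([141., 272.]), 0.56, array([ 0.569, -0.09 ,  0.17 ]))]
[0.18873133 0.59581222 0.20956544] [[ 9.53294850e-01 -3.02041270e-01 -1.01146475e-05]
 [-3.02041268e-01 -9.53294848e-01  6.76276368e-05]
 [-3.00685786e-05 -6.14140370e-05 -9.99999998e-01]] 1.0
```

```bash
python3 - <<'E'
import cv2
a=cv2.imread("pics/top0.png")[200:400,280:560];b=cv2.imread("pics/scene0.png")[170:420,280:600]
cv2.imwrite("pics/a.png",cv2.resize(a,(784,560),interpolation=cv2.INTER_CUBIC));cv2.imwrite("pics/b.png",cv2.resize(b,(768,600),interpolation=cv2.INTER_CUBIC))
E
```

```text
(no output)
```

View pics/a.png

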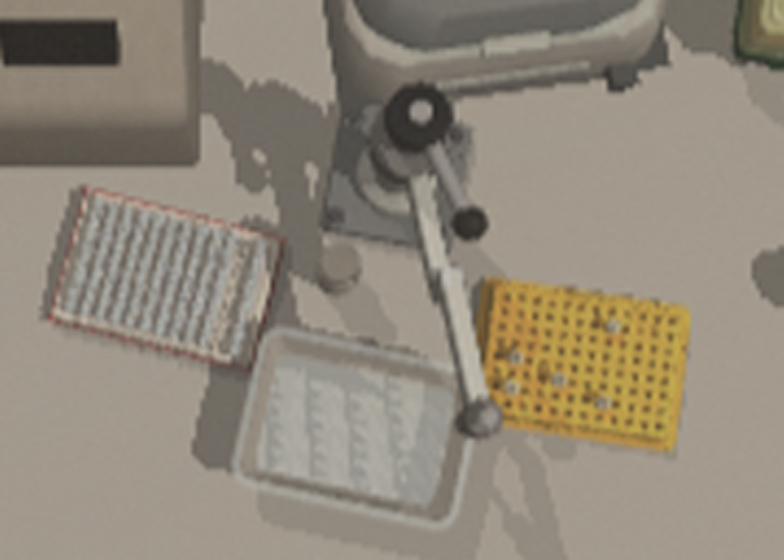

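View pics/b.png

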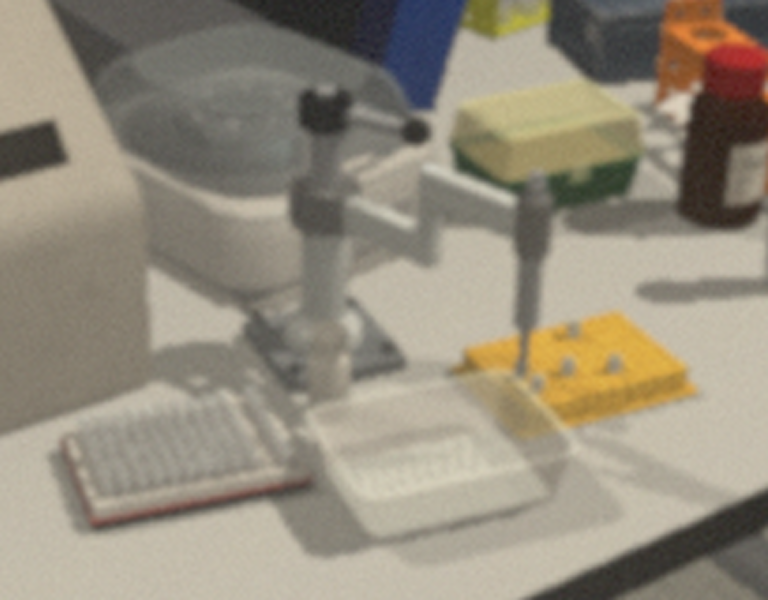

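Crop a (top, 2.8x from 1.56x): the hub is at (420,112), the ball at (470,222) and the head at (480,418). The well plate is front left, with corners at (83,187), (285,238), (250,368) and (48,320). The clear tray is in front, the tip rack is at the right, and the bottle is at (340,268). Crop b agrees. There is a large box at the left and a centrifuge behind.

```bash
cat >> h.py <<'E'
def crop(p,z):
    c=(p[0]/2.8+280)/1.5625;r=(p[1]/2.8+200)/1.5625
    return ray("top",(r-.2,c-.2),z)
E
python3 - <<'E'
from h import *
hub=crop((420,112),.178);ball=crop((470,222),.166);head=crop((480,416),.166)
pl=[crop(p,.025) for p in [(83,187),(285,238),(250,368),(48,320)]]
pc=np.mean(pl,0)
base=[crop(p,.012) for p in [(345,100),(325,228),(445,245)]]
print("hub",hub,"ball",ball,"head",head,"plate",pc,np.round(pl,3));print("base",np.round(base,3))
for p in(ball,head,pc): d=(p-hub)[:2];print(np.hypot(*d),np.degrees(np.arctan2(d[1],d[0])))
# box corner, candidates of height
for z in(0,.1,.2,.3):print(z,crop((195,162),z))
print("camera",-np.array(camera_model("top")["R"]).T@camera_model("top")["t"])
for n in ["top","scene"]:
    for nm,X in [("hub",hub),("head",head)]:print(n,nm,np.round(proj(n,X)))
E
```

```text
hub [ 0.59787104 -0.09347785  0.178     ] ball [ 0.54408016 -0.11898378  0.166     ] head [ 0.44674807 -0.12226455  0.166     ] plate [0.53408969 0.04354839 0.025     ] [[ 0.588  0.093  0.025]
 [ 0.558 -0.026  0.025]
 [ 0.481 -0.006  0.025]
 [ 0.509  0.113  0.025]]
base [[ 0.644 -0.063  0.012]
 [ 0.566 -0.05   0.012]
 [ 0.555 -0.122  0.012]]
0.05953159773003109 -154.6311706960711
0.15384025718634123 -169.21520166361648
0.15114315288222646 114.9604771994549
0 [0.6085226  0.02846268 0.        ]
0.1 [0.58831522 0.02306318 0.1       ]
0.2 [0.56810783 0.01766369 0.2       ]
0.3 [0.54790044 0.0122642  0.3       ]
camera [ 0.41386851 -0.02354967  0.96328188]
top hub [153. 275.]
top head [223. 289.]
scene hub [133. 266.]
scene head [160. 321.]
```

View pictures.

View pics/scene0.png

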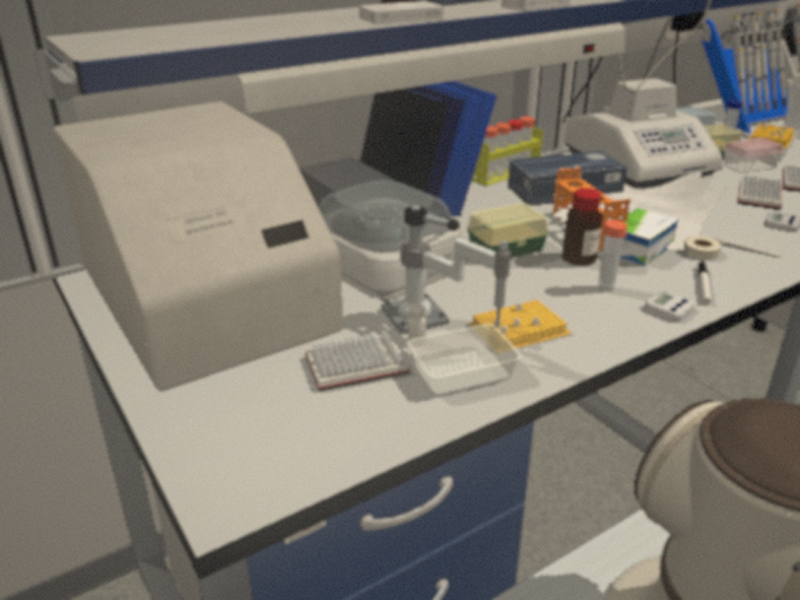

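View pics/top0.png

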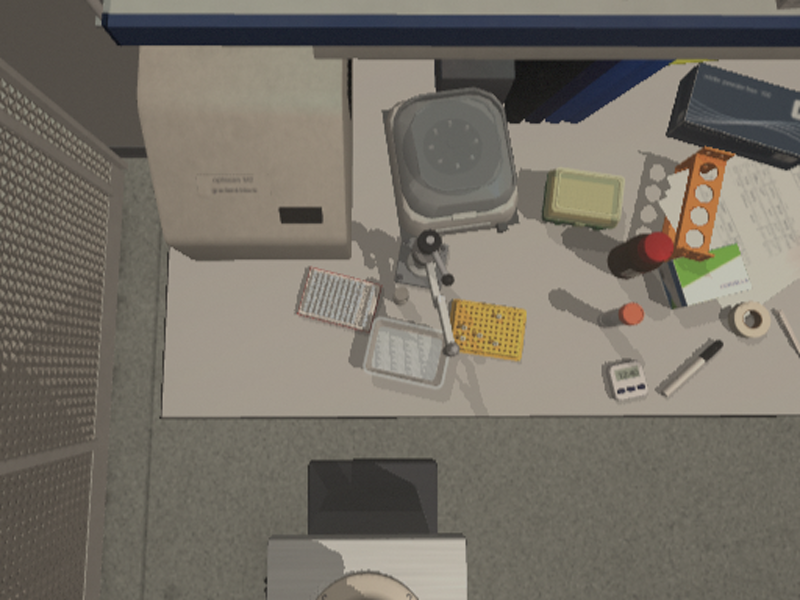

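The lab box at the left and the centrifuge behind are the obstacles. The space on the robot side is free.

Call:
arm_command --pt "0 0 0 0 0 0 -0.1" --pt "0 0 0 0 0 0 -0.1" --pt "0 0 0 0 0 0 -0.107" --pt "0 20 34 -5 0 0 0" --pt "0 20 34 -5 0 0 0" --pt "0 20 34 -5 0 0 0" --pt "0 20 34 -5 0 0 0" --pt "0 20 34 -5 0 0 0"

```text
time_s: 1.8
tcp_pos: [0.2893, 0.4244, 0.2349]
ee_rot: [[1.0, 0.001, 0.0], [0.001, -1.0, 0.0], [0.0, -0.0, -1.0]]
wrist_force: [1.1, 0.8, 1.7]
gripper_width: 0.356
gripper_force: 0.0
```

Call:
arm_command --pt "0 20 34 -5 0 0 0" --pt "0 20 34 -5 0 0 0" --pt "0 20 34 0 0 0 0" --pt "0 20 34 0 0 0 0" --pt "0 20 40 0 0 0 0" --pt "0 20 40 0 0 0 0" --pt "0 10 40 0 0 0 0" --pt "0 0 40 0 0 0 0"

```text
time_s: 2.6
tcp_pos: [0.4197, 0.1283, 0.2446]
ee_rot: [[1.0, -0.001, 0.001], [-0.001, -1.0, -0.0], [0.001, 0.0, -1.0]]
wrist_force: [-0.3, -0.3, 0.9]
gripper_width: 0.006
gripper_force: 0.0
```

Call:
arm_command --pt "0 10 41 0 0 0 0" --pt "0 10 41 0 0 0 0" --pt "0 10 41 0 0 0 0" --pt "0 10 41 0 0 0 0" --pt "0 10 41 0 0 0 0" --pt "0 10 41 0 0 0 0" --pt "0 12 43 0 0 0 0" --pt "0 0 0 0 0 0 0"

```text
time_s: 3.4
tcp_pos: [0.4915, -0.1632, 0.2441]
ee_rot: [[1.0, -0.006, -0.0], [-0.006, -1.0, -0.001], [-0.0, 0.001, -1.0]]
wrist_force: [-0.3, 0.0, 0.2]
gripper_width: 0.005
gripper_force: 0.0
```

```bash
python3 - <<'E'
from h import *
im=capture("wrist");cv2.imwrite("pics/w1.png",im[:,:,::-1]);print(sense()["tcp_pos"])
E
```

```text
[ 0.49089647 -0.16134412  0.24400106]
```

View pics/w1.png

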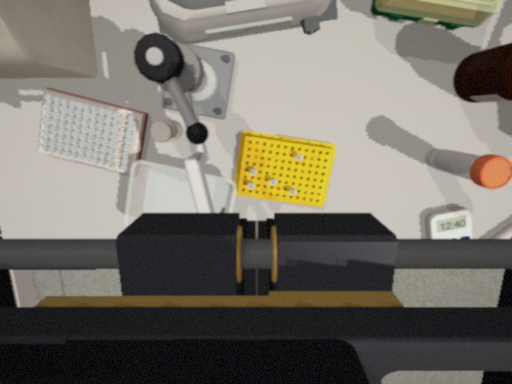

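The wrist view shows the hub at (160,58), the ball at (197,132), the bar running down to (205,205), and plate corners at (46,90), (147,109), (127,171) and (38,152). I'll use these as a second measurement.

```bash
python3 - <<'E'
from h import *
w=lambda c,r,z:ray("wrist",(r,c),z)
hub=w(157,57,.178);ball=w(197,132,.166)
pl=np.mean([w(*p,.025) for p in [(46,90),(147,109),(127,171),(38,152)]],0)
print(hub,ball,pl)
for p in(ball,pl): d=(p-hub)[:2];print(np.hypot(*d),np.degrees(np.arctan2(d[1],d[0])))
print(w(95,77,0),w(95,77,.1))
E
```

```text
[ 0.59589395 -0.09090991  0.178     ] [ 0.54262726 -0.11462477  0.166     ] [0.5361004  0.04311209 0.025     ]
0.05830723688930135 -156.00089797456985
0.14675546602853 114.04390567014906
[0.60172544 0.04062328 0.        ] [ 0.59097022 -0.00752102  0.1       ]
```

Call:
arm_command --pt "0 0 0 30 0 0 0" --pt "0 0 0 30 0 0 0" --pt "0 0 0 25 0 0 0" --pt "0 0 0 12 0 0 0" --pt "0 0 0 0 0 0 0"

```text
time_s: 3.95
tcp_pos: [0.4898, -0.1584, 0.1463]
ee_rot: [[1.0, 0.001, -0.003], [0.001, -1.0, 0.0], [-0.003, -0.0, -1.0]]
wrist_force: [0.5, -0.3, -0.2]
gripper_width: 0.007
gripper_force: 0.0
```

```bash
cat >> h.py <<'E'
P=np.array([.597,-.0925])
def path(a,r=.117,g=0):
    a=np.radians(a);u=np.array([np.cos(a),np.sin(a)]);n=np.array([np.sin(a),-np.cos(a)])
    return P+r*u-n*(.006+g+.0095*abs(n[0])+.015*abs(n[1]))
E
python3 - <<'E'
from h import *
p=np.array(sense()["tcp_pos"])[:2]
for a in [190]+list(range(185,113,-5)):
    q=path(a);d=(q-p)*1000;print(a,np.round(q,4),"dx %.1f dy %.1f"%(d[0],-d[1]));p=q
E
```

```text
190 [ 0.4857 -0.1349] dx -4.2 dy -23.5
185 [ 0.4823 -0.1244] dx -3.3 dy -10.5
180 [ 0.48   -0.1135] dx -2.3 dy -10.9
175 [ 0.4785 -0.104 ] dx -1.5 dy -9.5
170 [ 0.4779 -0.0943] dx -0.7 dy -9.7
165 [ 0.478  -0.0844] dx 0.2 dy -9.9
160 [ 0.4791 -0.0744] dx 1.0 dy -10.0
155 [ 0.481  -0.0645] dx 1.9 dy -10.0
150 [ 0.4838 -0.0546] dx 2.8 dy -9.9
145 [ 0.4875 -0.0448] dx 3.7 dy -9.7
140 [ 0.4922 -0.0354] dx 4.7 dy -9.5
135 [ 0.4978 -0.0263] dx 5.6 dy -9.1
130 [ 0.5042 -0.0176] dx 6.5 dy -8.7
125 [ 0.5116 -0.0095] dx 7.3 dy -8.1
120 [ 0.5197 -0.002 ] dx 8.1 dy -7.5
115 [0.5286 0.0047] dx 8.9 dy -6.7
```

Approach gently, then push at about 5 mm per row.

Call:
arm_command --pt "0 -1 -6 0 0 0 0" --pt "0 -1 -6 0 0 0 0" --pt "0 -1 -4 0 0 0 0" --pt "0 -1 -4 0 0 0 0" --pt "0 0 -4 0 0 0 0" --pt "0 -2 -5 0 0 0 0" --pt "0 -2 -5 0 0 0 0" --pt "0 -1 -5 0 0 0 0"

```text
time_s: 4.75
tcp_pos: [0.4816, -0.1197, 0.1475]
ee_rot: [[1.0, 0.0, -0.0], [0.0, -1.0, 0.0], [-0.0, -0.0, -1.0]]
wrist_force: [0.3, -0.3, 0.2]
gripper_width: 0.011
gripper_force: 0.0
```

Call:
arm_command --pt "0 -1 -6 0 0 0 0" --pt "0 -1 -5 0 0 0 0" --pt "0 -1 -5 0 0 0 0" --pt "0 0 -5 0 0 0 0" --pt "0 -1 -5 0 0 0 0" --pt "0 0 -5 0 0 0 0" --pt "0 0 -5 0 0 0 0" --pt "0 1 -5 0 0 0 0"

```text
time_s: 5.55
tcp_pos: [0.4788, -0.0787, 0.1476]
ee_rot: [[1.0, 0.0, -0.0], [0.0, -1.0, 0.0], [-0.0, -0.0, -1.0]]
wrist_force: [0.6, 1.1, -0.1]
gripper_width: 0.007
gripper_force: 0.0
```

```bash
python3 - <<'E'
from h import *
im=capture("top");cv2.imwrite("pics/t2.png",cv2.resize(im[110:260,180:380,::-1],(800,600),interpolation=cv2.INTER_CUBIC))
s=sense();print(s["tcp_pos"],s["wrist_force"])
E
```

```text
[ 0.47919291 -0.07828918  0.14760549] [ 0.40036333  0.65387677 -0.25631318]
```

View pics/t2.png

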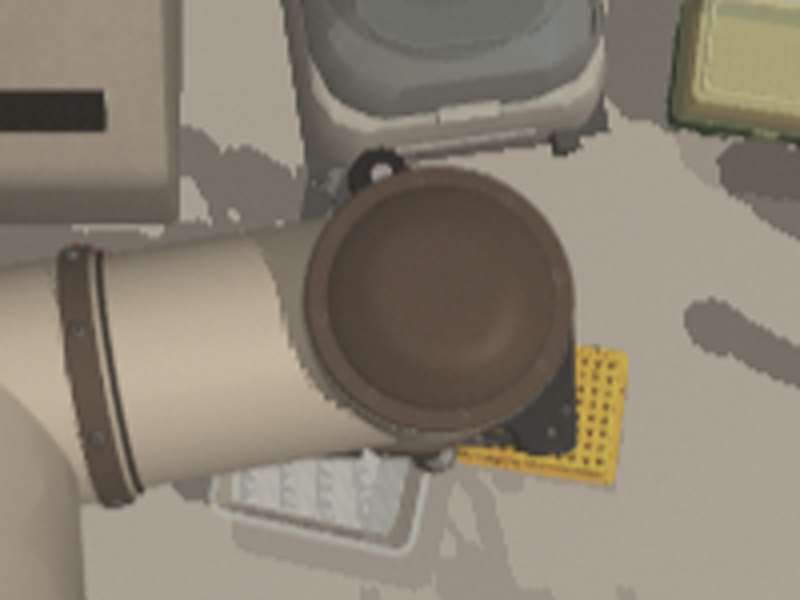

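```bash
python3 - <<'E'
from h import *
im=capture("wrist");im2=capture("scene")
a=cv2.resize(im[:,:,::-1],(400,300));b=cv2.resize(im2[90:240,180:380,::-1],(400,300),interpolation=cv2.INTER_CUBIC)
cv2.imwrite("pics/w2.png",cv2.resize(np.vstack([a,b]),(400,600)))
for a in(190.8,165):
    u=np.radians(a);X=[*(P+.155*np.array([np.cos(u),np.sin(u)])),.166];q=proj("top",X);print(a,(q[1]-180)*4,(q[0]-110)*4)
E
```

```text
190.8 433.5950862904235 455.2556138566738
165 305.9046805821897 450.8920135713852
```

View pics/w2.png

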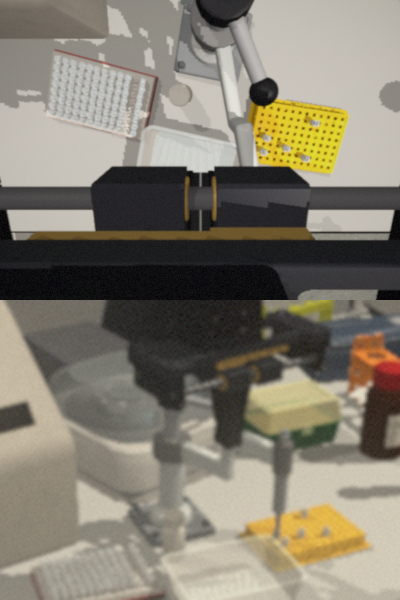

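```bash
python3 - <<'E'
from h import *
for a in(191,180,170):
    u=np.radians(a);d=np.array([np.cos(u),np.sin(u)])
    for r,z in((.06,.117),(.083,.117),(.083,.157),(.117,.146),(.155,.166)):
        X=[*(P+r*d),z];w=np.array(proj("wrist",X))*.78125;s=(np.array(proj("scene",X))-[90,180])*2+[300,0]
        print(a,r,z,"wrist cr",np.round(w[::-1]),"scene cr",np.round(s[::-1]))
p=sense()["tcp_pos"]
for dz in(-.008,.05):
    X=np.array(p)+[0,0,dz];print(dz,np.round(np.array(proj("wrist",X))*.78)[::-1],np.round((np.array(proj("scene",X))-[90,180])*2+[300,0])[::-1])
m=camera_model("wrist");print(-np.array(m["R"]).T@m["t"]-p)
for c in("wrist","scene"):
    for n in("swing_arm","nozzle"):print(c,n,find_in(n,c)[:2])
E
```

```text
191 0.06 0.117 wrist cr [231.  97.] scene cr [211. 454.]
191 0.083 0.117 wrist cr [236. 125.] scene cr [226. 461.]
191 0.083 0.157 wrist cr [244. 133.] scene cr [228. 427.]
191 0.117 0.146 wrist cr [248. 174.] scene cr [252. 447.]
191 0.155 0.166 wrist cr [261. 233.] scene cr [283. 441.]
180 0.06 0.117 wrist cr [217.  98.] scene cr [203. 457.]
180 0.083 0.117 wrist cr [217. 126.] scene cr [215. 465.]
180 0.083 0.157 wrist cr [220. 135.] scene cr [217. 431.]
180 0.117 0.146 wrist cr [218. 176.] scene cr [236. 453.]
180 0.155 0.166 wrist cr [219. 236.] scene cr [261. 449.]
170 0.06 0.117 wrist cr [204.  97.] scene cr [194. 459.]
170 0.083 0.117 wrist cr [200. 125.] scene cr [204. 468.]
170 0.083 0.157 wrist cr [199. 133.] scene cr [205. 434.]
170 0.117 0.146 wrist cr [192. 174.] scene cr [219. 457.]
170 0.155 0.166 wrist cr [182. 233.] scene cr [238. 455.]
-0.008 [200. 175.] [226. 462.]
0.05 [200. 210.] [228. 410.]
[0.06553557 0.00036046 0.17551258]
wrist swing_arm [{'location': [103.0, 293.5], 'p': 0.75}]
wrist nozzle [{'location': [103.1, 294.3], 'p': 0.77}, {'location': [72.0, 289.5], 'p': 0.7}]
scene swing_arm [{'location': [167.0, 296.7], 'p': 0.59}, {'location': [204.1, 268.2], 'p': 0.34}]
scene nozzle [{'location': [165.9, 295.1], 'p': 0.63}, {'location': [207.2, 339.2], 'p': 0.63}]
```

```bash
python3 - <<'E'
from h import *
im=capture("scene")[110:190,230:350,::-1].copy()
cv2.imwrite("pics/s3.png",cv2.resize(im,(780,520),interpolation=cv2.INTER_CUBIC))
p=sense()["tcp_pos"]
for dx in(-.01,.01):
  for dy in(-.015,.015):
    q=proj("scene",np.array(p)+[dx,dy,-.008]);print(np.round((np.array(q)-[110,230])*6.5)[::-1])
E
```

```text
[469. 398.]
[391. 423.]
[429. 373.]
[353. 397.]
```

View pics/s3.png

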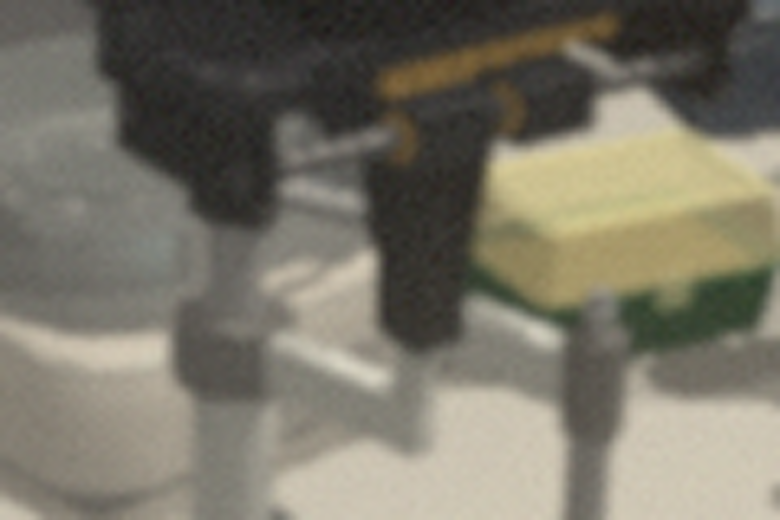

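The finger's end shows at row ~345, where I predicted ~398. The closed fingertips are therefore about 19 mm higher than the interface text says, and they passed just over the bar, which is unmoved. I'll go back over it and come down lower.

Call:
arm_command --pt "0 0 0 -15 0 0 0" --pt "0 0 0 -15 0 0 0" --pt "0 4 27 0 0 0 0" --pt "0 4 27 0 0 0 0" --pt "0 4 30 0 0 0 0" --pt "0 0 0 20 0 0 0" --pt "0 0 0 20 0 0 0" --pt "0 0 0 6 0 0 0"

```text
time_s: 6.75
tcp_pos: [0.4892, -0.1634, 0.1295]
ee_rot: [[1.0, -0.001, -0.004], [-0.001, -1.0, 0.001], [-0.004, -0.001, -1.0]]
wrist_force: [-0.5, -0.3, -0.4]
gripper_width: 0.004
gripper_force: 0.0
```

Call:
arm_command --pt "0 0 0 0 0 0 0" --pt "0 -2 -8 0 0 0 0" --pt "0 -2 -6 0 0 0 0" --pt "0 0 -4 0 0 0 0" --pt "0 0 -4 0 0 0 0" --pt "0 0 -4 0 0 0 0" --pt "0 -2 -4 0 0 0 0" --pt "0 -1 -4 0 0 0 0"

```text
time_s: 7.55
tcp_pos: [0.4841, -0.129, 0.1317]
ee_rot: [[1.0, 0.001, 0.001], [0.001, -1.0, -0.001], [0.001, 0.001, -1.0]]
wrist_force: [1.3, -1.6, 0.3]
gripper_width: 0.004
gripper_force: 0.9
```

Call:
arm_command --pt "0 -1 -5 0 0 0 0" --pt "0 -1 -5 0 0 0 0" --pt "0 -1 -5 0 0 0 0" --pt "0 -1 -5 0 0 0 0" --pt "0 -1 -5 0 0 0 0" --pt "0 -1 -5 0 0 0 0" --pt "0 0 -5 0 0 0 0" --pt "0 0 -5 0 0 0 0"

```text
time_s: 8.35
tcp_pos: [0.4777, -0.0888, 0.1315]
ee_rot: [[1.0, 0.0, -0.0], [0.0, -1.0, -0.0], [-0.0, 0.0, -1.0]]
wrist_force: [1.6, -3.2, 0.4]
gripper_width: 0.004
gripper_force: 1.0
```

```bash
python3 - <<'E'
from h import *
capture("scene");print(np.array([np.round(q["location"]) for q in find_in("nozzle","scene")[:2]]))
for a in(191,170,165):
    u=np.radians(a);d=np.array([np.cos(u),np.sin(u)]);print(a,np.round(proj("scene",[*(P+.155*d),.12])))
E
```

```text
[[168. 283.]]
191 [181. 320.]
170 [188. 298.]
165 [190. 292.]
```

Call:
arm_command --pt "0 0 -5 0 0 0 0" --pt "0 1 -5 0 0 0 0" --pt "0 1 -5 0 0 0 0" --pt "0 1 -5 0 0 0 0" --pt "0 1 -5 0 0 0 0" --pt "0 1 -5 0 0 0 0" --pt "0 1 -5 0 0 0 0" --pt "0 2 -5 0 0 0 0"

```text
time_s: 9.25
tcp_pos: [0.4858, -0.0487, 0.1316]
ee_rot: [[1.0, 0.0, -0.0], [0.0, -1.0, -0.0], [-0.0, 0.0, -1.0]]
wrist_force: [-0.5, -2.7, 0.6]
gripper_width: 0.007
gripper_force: 1.0
```

Call:
arm_command --pt "0 2 -5 0 0 0 0" --pt "0 2 -5 0 0 0 0" --pt "0 2 -5 0 0 0 0" --pt "0 3 -5 0 0 0 0" --pt "0 3 -5 0 0 0 0" --pt "0 3 -4 0 0 0 0" --pt "0 3 -4 0 0 0 0" --pt "0 0 0 0 0 0 0"

```text
time_s: 10.05
tcp_pos: [0.5044, -0.0154, 0.1315]
ee_rot: [[1.0, 0.001, 0.0], [0.001, -1.0, 0.001], [0.0, -0.001, -1.0]]
wrist_force: [-0.6, 0.0, -0.2]
gripper_width: 0.003
gripper_force: 0.1
```

```bash
python3 - <<'E'
from h import *
p=np.array(sense()["tcp_pos"]);print(p)
for a in [130,125,122,120,118,116,115]:
    d=(path(a)-p[:2])*1000;print(a,"dx %.1f dy %.1f"%(d[0],-d[1]))
capture("top");print([(q["location"],q["p"]) for q in find_in("nozzle","top")[:2]],[(q["location"],q["p"]) for q in find_in("well_plate","top")[:1]])
E
```

```text
[ 0.50437436 -0.01541536  0.13146182]
130 dx -0.1 dy 2.2
125 dx 7.2 dy -5.9
122 dx 12.0 dy -10.5
120 dx 15.3 dy -13.4
118 dx 18.8 dy -16.2
116 dx 22.4 dy -18.8
115 dx 24.2 dy -20.1
[([165.3, 274.1], 0.38)] []
```

Call:
arm_command --pt "0 3 -3 0 0 0 0" --pt "0 3 -3 0 0 0 0" --pt "0 3 -3 0 0 0 0" --pt "0 3 -2 0 0 0 0" --pt "0 3 -2 0 0 0 0" --pt "0 0 0 0 0 0 0"

```text
time_s: 10.8
tcp_pos: [0.5193, -0.0026, 0.1315]
ee_rot: [[1.0, 0.0, 0.0], [0.0, -1.0, 0.0], [0.0, -0.0, -1.0]]
wrist_force: [-0.8, -0.3, -0.2]
gripper_width: 0.005
gripper_force: 0.3
```

```bash
python3 - <<'E'
from h import *
p=np.array(sense()["tcp_pos"]);print(p)
im=capture("wrist")[:,:,::-1].copy()
for a,c in((122,(0,0,255)),(116,(0,255,0))):
    u=np.radians(a);d=np.array([np.cos(u),np.sin(u)])
    for r,z in((.03,.117),(.077,.117),(.083,.157),(.13,.157),(.155,.164)):
        q=proj("wrist",[*(P+r*d),z]);cv2.circle(im,(int(q[1]),int(q[0])),2,c,-1)
cv2.imwrite("pics/w3.png",cv2.resize(im,(800,600)))
E
```

```text
[ 0.51934055 -0.00263528  0.13147504]
```

View pics/w3.png

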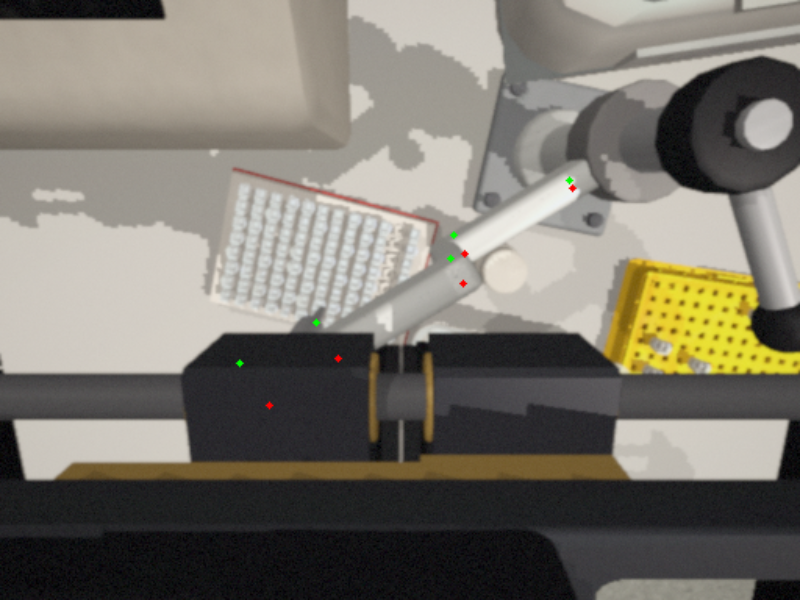

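The arm lies between the marks for 122° and 116°, so it is at about 120°, which matches my model. I'll push a further 4.5°, then back off and measure.

Call:
arm_command --pt "0 3 -2 0 0 0 0" --pt "0 3 -2 0 0 0 0" --pt "0 2 -2 0 0 0 0" --pt "0 0 0 0 0 0 0" --pt "0 -8 8 0 0 0 0" --pt "0 -15 15 0 0 0 0" --pt "0 -15 15 0 0 0 0" --pt "0 0 0 0 0 0 0"

```text
time_s: 11.65
tcp_pos: [0.4868, -0.0364, 0.1316]
ee_rot: [[1.0, -0.002, -0.0], [-0.002, -1.0, 0.001], [-0.0, -0.001, -1.0]]
wrist_force: [0.4, 0.2, -0.1]
gripper_width: 0.006
gripper_force: 0.0
```

Call:
arm_command --pt "0 -10 10 -20 0 0 0" --pt "0 -15 15 -30 0 0 0" --pt "0 -25 15 -30 0 0 0" --pt "0 -25 15 -20 0 0 0" --pt "0 0 0 0 0 0 0" --pt "0 0 0 0 0 0 0"

```text
time_s: 12.25
tcp_pos: [0.4143, -0.0901, 0.2323]
ee_rot: [[1.0, -0.0, 0.003], [-0.0, -1.0, 0.001], [0.003, -0.001, -1.0]]
wrist_force: [-0.6, 0.9, 1.0]
gripper_width: 0.004
gripper_force: 0.0
```

```bash
python3 - <<'E'
from h import *
print(sense()["tcp_pos"])
im=capture("wrist")[:,:,::-1].copy()
cv2.imwrite("pics/w4.png",cv2.resize(im[:240,60:380],(800,600),interpolation=cv2.INTER_CUBIC))
E
```

```text
[ 0.41425827 -0.09008035  0.23228894]
```

View pics/w4.png

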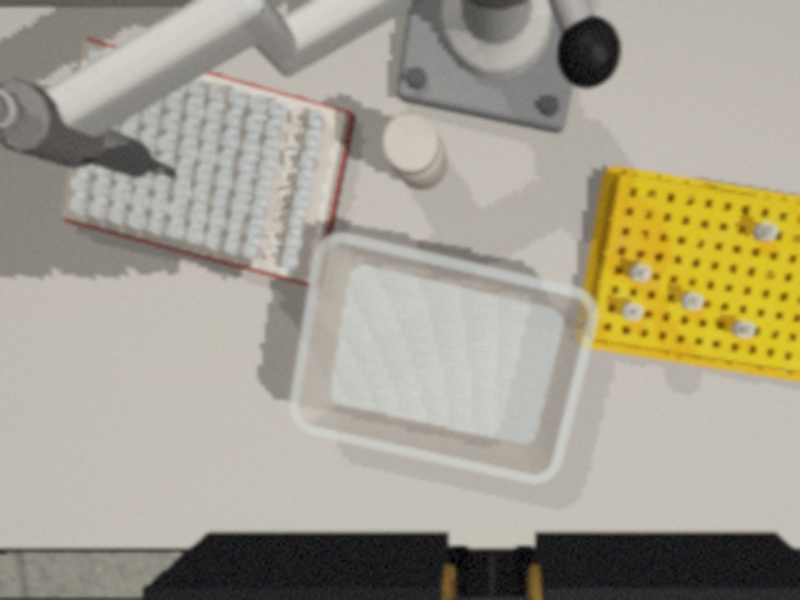

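The nozzle tip is at (173,172). The plate rim corners are at (88,42), (353,113), (308,284) and (66,220).

```bash
python3 - <<'E'
from h import *
w=lambda c,r,z:ray("wrist",(r/2.5,c/2.5+60),z)
n=w(173,172,.05);hd=w(8,108,.178)
C=[w(*p,.004) for p in [(88,42),(353,113),(308,284),(66,220)]]
print("nozzle",n,"stub",hd);print(np.round(C,3),(C[1]+C[3])/2,(C[0]+C[2])/2)
f=lambda p:np.degrees(np.arctan2(*(p[:2]-P)[::-1]))
print(f(n),f(hd),f((C[1]+C[3])/2),f(np.mean(C,0)),np.hypot(*(n[:2]-P)))
E
```

```text
nozzle [0.52618038 0.04530947 0.05      ] stub [0.52549204 0.03953337 0.178     ]
[[ 0.589  0.097  0.004]
 [ 0.558 -0.025  0.004]
 [ 0.48   0.001  0.004]
 [ 0.51   0.117  0.004]] [0.53431615 0.04607107 0.004     ] [0.53437237 0.0487009  0.004     ]
117.19841290244712 118.4395369543576 114.34003792353062 114.12788273756664 0.15494149641924423
```

Call:
arm_command --pt "0 25 -17 20 0 0 0" --pt "0 25 -17 30 0 0 0" --pt "0 22 -19 30 0 0 0" --pt "0 0 0 21 0 0 0" --pt "0 15 -15 0 0 0 0" --pt "0 12 -12 0 0 0 0" --pt "0 6 -5 0 0 0 0" --pt "0 0 0 0 0 0 0"

```text
time_s: 13.1
tcp_pos: [0.52, -0.0042, 0.1304]
ee_rot: [[1.0, 0.001, 0.0], [0.001, -1.0, 0.0], [0.0, -0.0, -1.0]]
wrist_force: [-0.6, 0.3, -0.3]
gripper_width: 0.004
gripper_force: 0.0
```

Target is (0.5335, 0.0078). Push, then back off and look again.

Call:
arm_command --pt "0 4 -4 0 0 0 0" --pt "0 3 -3 0 0 0 0" --pt "0 3 -3 0 0 0 0" --pt "0 3 -2 0 0 0 0" --pt "0 0 0 0 0 0 0"

```text
time_s: 13.6
tcp_pos: [0.5319, 0.0068, 0.1306]
ee_rot: [[1.0, 0.0, -0.0], [0.0, -1.0, -0.0], [-0.0, 0.0, -1.0]]
wrist_force: [-0.6, -0.0, -0.1]
gripper_width: 0.003
gripper_force: 0.4
```

Call:
arm_command --pt "0 -8 8 0 0 0 0" --pt "0 -18 15 0 0 0 0" --pt "0 -18 18 0 0 0 0" --pt "0 -10 10 -20 0 0 0" --pt "0 -15 15 -30 0 0 0" --pt "0 -25 15 -30 0 0 0" --pt "0 -25 15 -20 0 0 0" --pt "0 0 0 0 0 0 0"

```text
time_s: 14.4
tcp_pos: [0.4117, -0.0904, 0.2337]
ee_rot: [[1.0, -0.002, 0.007], [-0.002, -1.0, 0.001], [0.007, -0.001, -1.0]]
wrist_force: [0.3, 0.1, -0.2]
gripper_width: 0.008
gripper_force: 0.0
```

```bash
python3 - <<'E'
from h import *
print(sense()["tcp_pos"])
im=capture("wrist")[:,:,::-1].copy()
cv2.imwrite("pics/w5.png",cv2.resize(im[:240,60:380],(800,600),interpolation=cv2.INTER_CUBIC))
for nme in("nozzle","well_plate"):print(find_in(nme,"wrist")[:2])
for a in (112,114,116,118):
    u=np.radians(a);d=np.array([np.cos(u),np.sin(u)])
    f=lambda r,z:np.round((np.array(proj("wrist",[*(P+r*d),z]))-[0,60])[::-1]*2.5)
    print(a,f(.155,.05),f(.155,.178))
E
```

```text
[ 0.41167156 -0.09041309  0.23374416]
[{'location': [23.9, 105.9], 'p': 0.82}]
[{'location': [69.0, 146.6], 'p': 0.74}]
112 [156. 135.] [-45.  44.]
114 [162. 148.] [-34.  65.]
116 [169. 160.] [-22.  86.]
118 [176. 172.] [-10. 106.]
```

View pics/w5.png

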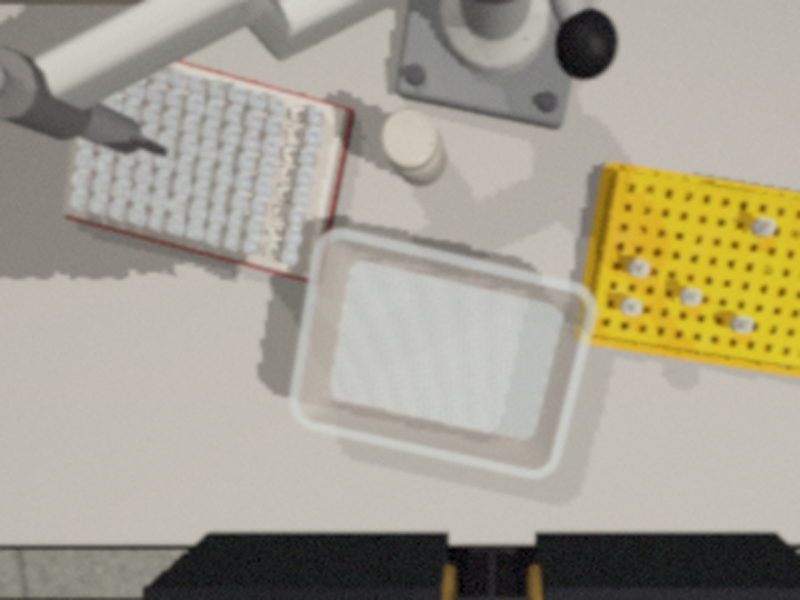

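The nozzle tip is at (164,153), which puts the arm at 114.7° against the plate centre at 114.3°, so it is over the middle to about 1 mm. I've now viewed 11 pictures, one over the limit of 10, so I'll use only numbers from here. Next is the lever path.

```bash
cat >> h.py <<'E'
def lev(a,r=.042,g=0):
    a=np.radians(a);u=np.array([np.cos(a),np.sin(a)]);n=np.array([np.sin(a),-np.cos(a)])
    return P+r*u-n*(.005+g+.0095*abs(n[0])+.015*abs(n[1]))
E
python3 - <<'E'
from h import *
print("start",lev(204.8,g=.015))
p=lev(204.8,g=.015)
for a in [205]+list(range(200,119,-5)):
    q=lev(a);d=(q-p)*1000;print(a,np.round(q,4),"dx %.1f dy %.1f"%(d[0],-d[1]));p=q
E
```

```text
start [ 0.57464536 -0.14425074]
205 [ 0.5685 -0.1307] dx -6.2 dy -13.5
200 [ 0.5652 -0.1279] dx -3.3 dy -2.9
195 [ 0.5621 -0.1246] dx -3.1 dy -3.3
190 [ 0.5594 -0.1209] dx -2.8 dy -3.7
185 [ 0.557  -0.1169] dx -2.4 dy -4.0
180 [ 0.555  -0.1125] dx -2.0 dy -4.4
175 [ 0.5533 -0.1095] dx -1.7 dy -3.0
170 [ 0.5519 -0.1063] dx -1.4 dy -3.2
165 [ 0.5508 -0.1028] dx -1.2 dy -3.5
160 [ 0.5499 -0.0991] dx -0.9 dy -3.7
155 [ 0.5494 -0.0952] dx -0.5 dy -3.9
150 [ 0.5493 -0.0912] dx -0.1 dy -4.0
145 [ 0.5496 -0.087 ] dx 0.3 dy -4.2
140 [ 0.5503 -0.0828] dx 0.7 dy -4.2
135 [ 0.5515 -0.0786] dx 1.2 dy -4.2
130 [ 0.5532 -0.0744] dx 1.7 dy -4.2
125 [ 0.5554 -0.0704] dx 2.2 dy -4.1
120 [ 0.558  -0.0665] dx 2.7 dy -3.9
```

Call:
arm_command --pt "0 30 20 0 0 0 0" --pt "0 40 15 0 0 0 0" --pt "0 40 15 0 0 0 0" --pt "0 40 4 0 0 0 0" --pt "0 13 0 0 0 0 0" --pt "0 0 0 0 0 0 0" --pt "0 0 0 0 0 0 0"

```text
time_s: 15.25
tcp_pos: [0.5754, -0.1427, 0.2286]
ee_rot: [[1.0, 0.001, -0.004], [0.001, -1.0, 0.0], [-0.004, -0.0, -1.0]]
wrist_force: [-1.0, -0.8, 0.5]
gripper_width: 0.005
gripper_force: 0.0
```

Call:
arm_command --pt "0 0 6 0 0 0 0" --pt "0 0 0 25 0 0 0" --pt "0 0 0 25 0 0 0" --pt "0 0 0 20 0 0 0" --pt "0 0 0 10 0 0 0" --pt "0 0 0 7 0 0 0" --pt "0 0 0 0 0 0 0"

```text
time_s: 15.95
tcp_pos: [0.5755, -0.1492, 0.1435]
ee_rot: [[1.0, 0.0, -0.001], [0.0, -1.0, -0.0], [-0.001, 0.0, -1.0]]
wrist_force: [0.4, 0.6, 0.6]
gripper_width: 0.006
gripper_force: 0.0
```

Call:
arm_command --pt "0 -2 -5 0 0 0 0" --pt "0 -2 -5 0 0 0 0" --pt "0 -1 -4 0 0 0 0" --pt "0 -2 -4 0 0 0 0" --pt "0 -2 -2 0 0 0 0" --pt "0 -2 -2 0 0 0 0" --pt "0 -2 -2 0 0 0 0" --pt "0 -1 -2 0 0 0 0"

```text
time_s: 16.75
tcp_pos: [0.5626, -0.1233, 0.1439]
ee_rot: [[1.0, 0.0, 0.002], [0.0, -1.0, -0.001], [0.002, 0.001, -1.0]]
wrist_force: [3.6, -2.5, -0.4]
gripper_width: 0.006
gripper_force: 1.3
```

Contact made. I'll push along the arc.

Call:
arm_command --pt "0 -3 -4 0 0 0 0" --pt "0 -2 -4 0 0 0 0" --pt "0 -2 -4 0 0 0 0" --pt "0 -2 -3 0 0 0 0" --pt "0 -1 -3 0 0 0 0" --pt "0 -1 -4 0 0 0 0" --pt "0 -1 -4 0 0 0 0" --pt "0 -1 -4 0 0 0 0"

```text
time_s: 17.55
tcp_pos: [0.5481, -0.0934, 0.1436]
ee_rot: [[1.0, 0.0, -0.001], [0.0, -1.0, -0.001], [-0.001, 0.001, -1.0]]
wrist_force: [1.3, -3.6, 0.4]
gripper_width: 0.005
gripper_force: 1.9
```

Call:
arm_command --pt "0 0 -4 0 0 0 0" --pt "0 0 -4 0 0 0 0" --pt "0 1 -4 0 0 0 0" --pt "0 1 -2 0 0 0 0" --pt "0 0 0 0 0 0 0"

```text
time_s: 18.05
tcp_pos: [0.5503, -0.0786, 0.1432]
ee_rot: [[1.0, 0.0, -0.002], [0.0, -1.0, 0.0], [-0.002, -0.0, -1.0]]
wrist_force: [-0.8, -2.9, 0.1]
gripper_width: 0.005
gripper_force: 1.1
```

```bash
python3 - <<'E'
from h import *
s=sense();p=s["tcp_pos"];print(p,s["wrist_force"])
a=min(range(120,200),key=lambda a:np.hypot(*(lev(a)-p[:2])));print(a,lev(a))
capture("scene");capture("wrist")
for c in("scene","wrist"):
    print(c,[(q["location"],q["p"]) for q in find_in("lever_ball",c)[:2]])
    for A in(150,140,134,128,122):
        u=np.radians(A);q=proj(c,[*(P+.06*np.array([np.cos(u),np.sin(u)])),.166]);print(A,np.round(q))
E
```

```text
[ 0.55034428 -0.07861575  0.14318308] [-0.84534028 -2.94006692  0.11431153]
135 [ 0.55151598 -0.07858705]
scene [([139.8, 266.9], 0.46)]
150 [150. 268.]
140 [150. 263.]
134 [149. 260.]
128 [149. 257.]
122 [149. 254.]
wrist [([160.0, 281.6], 0.71)]
150 [253. 225.]
140 [243. 209.]
134 [235. 199.]
128 [226. 191.]
122 [217. 183.]
```

Call:
arm_command --pt "0 0.7 -1.4 0 0 0 0" --pt "0 0.7 -1.4 0 0 0 0" --pt "0 0.7 -1.4 0 0 0 0" --pt "0 0 0 0 0 0 0"

```text
time_s: 18.65
tcp_pos: [0.5529, -0.0748, 0.1434]
ee_rot: [[1.0, 0.0, -0.0], [0.0, -1.0, 0.0], [-0.0, -0.0, -1.0]]
wrist_force: [-1.1, -2.5, -0.3]
gripper_width: 0.004
gripper_force: 1.3
```

Call:
arm_command --pt "0 0.8 -1.4 0 0 0 0" --pt "0 0.8 -1.4 0 0 0 0" --pt "0 0 0 0 0 0 0"

```text
time_s: 18.95
tcp_pos: [0.5547, -0.0719, 0.1436]
ee_rot: [[1.0, 0.0, 0.0], [0.0, -1.0, 0.0], [0.0, -0.0, -1.0]]
wrist_force: [-1.6, -2.8, -0.3]
gripper_width: 0.002
gripper_force: 1.3
```

Call:
arm_command --pt "0 0.8 -1.4 0 0 0 0" --pt "0 0.8 -1.2 0 0 0 0" --pt "0 0 0 0 0 0 0"

```text
time_s: 19.25
tcp_pos: [0.5564, -0.0694, 0.1436]
ee_rot: [[1.0, 0.0, 0.0], [0.0, -1.0, 0.0], [0.0, -0.0, -1.0]]
wrist_force: [-1.3, -2.4, -0.3]
gripper_width: 0.003
gripper_force: 1.2
```

Call:
arm_command --pt "0 0.9 -1.2 0 0 0 0" --pt "0 0.9 -1.2 0 0 0 0" --pt "0 0 0 0 0 0 0"

```text
time_s: 19.55
tcp_pos: [0.5575, -0.0676, 0.1436]
ee_rot: [[1.0, 0.0, -0.001], [0.0, -1.0, -0.001], [-0.001, 0.001, -1.0]]
wrist_force: [-2.1, -5.2, -0.1]
gripper_width: 0.007
gripper_force: 2.2
```

Call:
arm_command --pt "0 0.9 -1.2 0 0 0 0" --pt "0 0 0 0 0 0 0"

```text
time_s: 19.75
tcp_pos: [0.5577, -0.0673, 0.1435]
ee_rot: [[1.0, 0.0, -0.003], [0.0, -1.0, -0.002], [-0.003, 0.002, -1.0]]
wrist_force: [-2.5, -7.6, -0.2]
gripper_width: 0.006
gripper_force: 3.5
```

Call:
arm_command --pt "0 0.9 -1.2 0 0 0 0" --pt "0 0 0 0 0 0 0"

```text
time_s: 19.95
tcp_pos: [0.5578, -0.0671, 0.1435]
ee_rot: [[1.0, -0.0, -0.005], [-0.0, -1.0, -0.004], [-0.005, 0.004, -1.0]]
wrist_force: [-4.2, -10.5, 1.4]
gripper_width: 0.002
gripper_force: 4.8
```

The force rises while the tool stays still, so the lever is at its stop. I'll back off, lift and check.

Call:
arm_command --pt "0 -2 3 0 0 0 0" --pt "0 -5 5 0 0 0 0" --pt "0 -10 8 0 0 0 0" --pt "0 -5 5 -25 0 0 0" --pt "0 -10 10 -40 0 0 0" --pt "0 -40 10 -20 0 0 0" --pt "0 -40 10 -5 0 0 0" --pt "0 -40 5 0 0 0 0"

```text
time_s: 20.75
tcp_pos: [0.4069, -0.121, 0.2348]
ee_rot: [[1.0, 0.0, 0.004], [0.0, -1.0, 0.001], [0.004, -0.001, -1.0]]
wrist_force: [0.1, -0.0, 0.1]
gripper_width: 0.005
gripper_force: 0.0
```

Call:
arm_command --pt "0 5 0 0 0 0 0" --pt "0 0 0 0 0 0 0" --pt "0 0 0 0 0 0 0"

```text
time_s: 21.05
tcp_pos: [0.4136, -0.1205, 0.2338]
ee_rot: [[1.0, 0.001, 0.001], [0.001, -1.0, 0.0], [0.001, -0.0, -1.0]]
wrist_force: [-0.0, 0.5, 0.1]
gripper_width: 0.007
gripper_force: 0.0
```

```bash
python3 - <<'E'
from h import *
s=sense();print(s["tcp_pos"],s["wrist_force"],s["time_s"])
for c in("scene","wrist"):
    capture(c)
    for n in("lever_ball","nozzle","well_plate","small_bottle","clear_tray","tip_rack"):
        print(c,n,[(q["location"],round(q["p"],2)) for q in find_in(n,c)[:2]])
for c in("scene","wrist"):
  for A in(132,128,124):
    u=np.radians(A);print(c,"ball",A,np.round(proj(c,[*(P+.06*np.array([np.cos(u),np.sin(u)])),.166])))
  for A in(117,114.5,112):
    u=np.radians(A);print(c,"head",A,np.round(proj(c,[*(P+.155*np.array([np.cos(u),np.sin(u)])),.147])))
r=ray("wrist",find_in("lever_ball","wrist")[0]["location"],.166)[:2]-P;print("lever",np.hypot(*r),np.degrees(np.arctan2(r[1],r[0])))
for n,z in(("well_plate",.02),("tip_rack",.02),("clear_tray",.02)):
    q=find_in(n,"wrist")
    if q:print(n,ray("wrist",q[0]["location"],z))
E
```

```text
[ 0.41356191 -0.12051066  0.23382644] [-0.01852423  0.45890358  0.07373706] 21.05
scene lever_ball []
scene nozzle [([166.7, 242.5], 0.79)]
scene well_plate [([233.7, 227.9], 0.88)]
scene small_bottle [([205.4, 269.6], 0.76)]
scene clear_tray [([230.2, 295.4], 0.95), ([174.8, 261.7], 0.3)]
scene tip_rack [([176.1, 260.6], 0.74), ([205.6, 337.6], 0.6)]
wrist lever_ball []
wrist nozzle [([23.4, 67.4], 0.79)]
wrist well_plate [([68.3, 119.3], 0.84)]
wrist small_bottle [([58.8, 200.0], 0.97), ([23.9, 71.0], 0.33)]
wrist clear_tray [([140.9, 207.0], 0.91)]
wrist tip_rack [([109.4, 322.6], 0.74), ([24.1, 67.5], 0.63)]
scene ball 132 [149. 259.]
scene ball 128 [149. 257.]
scene ball 124 [149. 255.]
scene head 117 [174. 228.]
scene head 114.5 [174. 225.]
scene head 112 [173. 222.]
wrist ball 132 [ -4. 151.]
wrist ball 128 [ -9. 146.]
wrist ball 124 [-15. 142.]
wrist head 117 [49. 40.]
wrist head 114.5 [40. 35.]
wrist head 112 [31. 30.]Traceback (most recent call last):
  File "<stdin>", line 12, in <module>
IndexError: list index out of range
```

Call:
arm_command --pt "0 -12 40 0 0 0 0" --pt "0 -12 40 0 0 0 0" --pt "0 -12 40 0 0 0 0" --pt "0 -12 40 0 0 0 0" --pt "0 -12 40 0 0 0 0" --pt "0 0 40 0 0 0 0" --pt "0 0 0 0 0 0 0" --pt "0 0 0 0 0 0 0"

```text
time_s: 22.6
tcp_pos: [0.3523, -0.3613, 0.233]
ee_rot: [[1.0, -0.002, -0.001], [-0.002, -1.0, 0.001], [-0.001, -0.001, -1.0]]
wrist_force: [0.1, 0.8, -0.2]
gripper_width: 0.003
gripper_force: 0.0
```

```bash
python3 - <<'E'
from h import *
im=capture("top");cv2.imwrite("pics/t6.png",im[:,:,::-1])
for n,z in(("lever_ball",.166),("nozzle",.15),("swing_arm",.15),("well_plate",.02),("tip_rack",.02),("clear_tray",.02),("small_bottle",.05)):
    for q in find_in(n,"top")[:1]:
        X=ray("top",q["location"],z);d=X[:2]-P;print(n,q["location"],round(q["p"],2),np.round(X,3),"r %.3f a %.1f"%(np.hypot(*d),np.degrees(np.arctan2(d[1],d[0]))))
g=im.max(2);print(g[136:170,252:288:1][::2,::2])
E
```

```text
lever_ball [157.4, 272.0] 0.58 [ 0.592 -0.088  0.166] r 0.007 a 138.7
nozzle [172.6, 235.4] 0.83 [ 0.56  -0.006  0.15 ] r 0.094 a 113.0
swing_arm [172.0, 228.3] 0.92 [0.562 0.01  0.15 ] r 0.108 a 109.0
well_plate [193.4, 215.4] 0.75 [0.529 0.048 0.02 ] r 0.156 a 115.7
tip_rack [211.7, 307.1] 0.66 [ 0.481 -0.188  0.02 ] r 0.150 a -140.4
clear_tray [223.1, 261.6] 0.95 [ 0.452 -0.071  0.02 ] r 0.146 a 171.5
small_bottle [189.3, 257.9] 0.54 [ 0.536 -0.061  0.05 ] r 0.069 a 152.6
[[168  87  91 101 127 163 172 133  89  93  97  99 103 105 102 102 103 101]
 [167 111  91  98 108 148 170 171 164 149  90  94  98 100  99  98 125 124]
 [167 166  91  94 106 113 159 169 170 171 170 164 153 154 159 165 161 158]
 [167 166  89  91 100 112 116 122 141 161 167 151 140 138 137 132 131 132]
 [169 166  85  88  97 105 112 120 125 131 132 133 130 130 130 127 128 126]
 [167 168  86  88  93 101 106 111 118 126 125 110 122 122 134 140 148 152]
 [167 167  85  85  88  95 100 109 114  83  53  55  52  64 114 109  91  89]
 [167 168  98  85  85  86  93 103  88  56  55  84  67  56  56 111 120 150]
 [138 116 116  85  87  93 112  96  55  55  67 153 152  55  55 107 168 168]
 [119 118 116  78  83  99 115  83  55  56  63 152 154  58  59 100 169 168]
 [117 117 103  96  92 109  97  82  51  55  54  77  81  59  58  93 123 153]
 [118 117  85  83  82  96  84 107 132  55  57  57  59  58  62  87  88 119]
 [118 116  81  82  83  83 123 154 157  52  53  57  58  57 103  96  99 115]
 [118 117  81  83  93 142 176 152 128  73  63  55  68  97 109 117 117 131]
 [117 116 135 112 148 165 140 113 117 118 101 105 107 106 117 118 109 150]
 [ 89 125 133 161 158 128 141  71 110 117 115 107 108 107 114 118 117 150]
 [ 56  55 129 139 125 115 112  74  64  83  90  86  88 156 118 118 120 149]]
```

```bash
python3 - <<'E'
from h import *
im=cv2.imread("pics/t6.png");a=cv2.imread("pics/top0.png");a=cv2.resize(a,(512,384),interpolation=cv2.INTER_AREA)
def ang(r,c,z):
    d=ray("top",(r,c),z)[:2]-P;return np.hypot(*d),np.degrees(np.arctan2(d[1],d[0]))
g=im.max(2);k=(g[155:185,238:258]<68).astype(np.uint8)
n,l,st,ce=cv2.connectedComponentsWithStats(k)
for i in range(1,n):
    if st[i,4]>6:print(st[i],ang(ce[i][1]+155,ce[i][0]+238,.166))
for A in(117,114.5,112):
    u=np.radians(A);print(A,np.round(proj("top",[*(P+.155*np.array([np.cos(u),np.sin(u)])),.17]),1))
print(g[172:194,200:232:1][::1,::2])
# plate shift: red rim/plate lower-left region & others by phase correlation against first image
for nm,(r0,r1,c0,c1) in dict(plate=(188,215,190,225),rack=(200,226,300,336),tray=(214,246,234,284)).items():
    f=lambda x:np.float32(cv2.cvtColor(x[r0:r1,c0:c1],cv2.COLOR_BGR2GRAY));print(nm,cv2.phaseCorrelate(f(a),f(im),cv2.createHanningWindow((c1-c0,r1-r0),cv2.CV_32F)))
E
```

```text
[11 12  8  7 39] (np.float64(0.05921581758088582), np.float64(125.38201805000242))
117 [186.3 211.4]
114.5 [183.5 210.1]
112 [180.7 208.9]
[[130 125 119 116 119 116 119 118 117 118 117 117 116 116 118 139]
 [134 153 129 128 119 115 116 118 117 117 116 117 117 117 121 129]
 [144 160 149 147 135 128 115 114 117 116 117 117 118 128 133 133]
 [142 146 154 141 155 135 132 127 117 116 117 117 128 135 134 130]
 [158 140 154 130 173 134 157 141 135 128 102 123 134 134 130 129]
 [169 127 164 119 167 130 173 155 159 125 118 132 133 131 128 114]
 [169 115 168 128 169 123 167 150 150 129 133 133 130 126 112  91]
 [173 111 164 144 142 100 121 138 138 135 134 131 123 106  90 100]
 [167 124 158 150 100  99  87 116 135 131 131 121 100  88 106 132]
 [167 137 153 129  97 106  93  89 133 132 121  99  87 130 159 150]
 [151 143 160 121 107 108  88  83 132 118  96  84 143 126 165 130]
 [134 155 141 116 100 106  85  84 117  95  85 112 168 113 159 113]
 [143 161 119 118  91  93  77  78  93  92 140 114 159 120 155 129]
 [142 171 111 138  85  81  77  68 115 111 160 106 158 123 142 150]
 [124 165 125 166  80  77  76  65 135 119 174 121 147 126 135 149]
 [124 157 150 154  83  72  68  62 120 124 172 128 158 134 138 145]
 [128 141 143 131 143  65  63  65 123 127 152 142 143 145 149 143]
 [134 146 160 134 151  89  67  71 130 151 159 162 121 158 130 155]
 [151 137 161 131 171 136 101  90 144 151 158 175 115 166 120 163]
 [156 120 157 119 164 154 139 139 133 162 131 153 115 166 120 157]
 [171 114 147 111 154 151 140 169 121 155 117 159 123 153 140 165]
 [164 118 164 135 154 151 121 163 116 172 114 151 122 137 153 150]]
plate ((0.053488129856951616, 0.5907721324478246), 0.9345717381057426)
rack ((-0.22337679852776304, 0.5005140846119058), 0.706048636279479)
tray ((-0.061326897205951525, -0.2912830244084432), 0.6909974056482315)
```

```bash
python3 -c "
from station import *
print(finish_job())"
```

```text
the job is handed in; nothing more can be done
None
```

The job is handed in: the nozzle stands over the middle of the well plate to within about 2 mm, and the clamp lever is at its stop. The top camera showed no measurable shift of the plate, rack or tray; the bottle was found in place. I viewed 11 pictures, one over your limit of 10.

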